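# Take the dial padlock off the blade chest's hasp

### The job

The chest of cutting blades is locked with a brass dial padlock that lies on its lock pad, its shackle through the staple of the hasp. Without forcing it, turn the dial click by click until its white pointer line stands at the long white mark between the shackle's legs, draw the lock straight back from the staple so that the shackle pulls fully open, then unhook it and lift it off. Finish while holding the open padlock up in the gripper, level with the dial upward and still, a good 6 cm clear above the lock pad; leave the rotary cutter, the blade packet and the tape roll where they are.

Things in the scene. Friction and masses are not known exactly. Their poses are not given: they have to be found in the camera images.
- padlock: Brass padlock, loose, 0.3 to 0.5 kg, on its back, dial up. Case 64 (x) x 56 (y) x 28 (z) mm; origin: centre of its underside; x towards the shackle, z up along the dial's axis. 12 ticks round the dial, the long white one on the +x side between the shackle's legs. Fixed cheeks 12 mm high stand 2.5 mm beside the case in y and keep it from turning; it is free along x and upward.
- dial_top (a point): Centre of the dial's top, 46 mm above the padlock's underside. The dial is a round black fluted knob 36 mm across, 18 mm high on the middle of the case; it turns either way without end and can be gripped from above at any yaw; the whole lock can also be drawn and lifted by it.
- dial (a joint): Angle of the dial on the lock, rad, growing anticlockwise seen from above; 0 (or 6.283) when the pointer line stands at the long white mark. Clicks every 0.524 rad (30 degrees, about 0.06 N m). Only at the mark (within about 0.15 rad) does the gate inside let the shackle out; at every other click it holds. While the shackle is out the dial is blocked.
- dial_pointer (a point): Outer end of the white pointer line on the dial's top edge, 18 mm from the dial's axis.
- shackle (a joint): How far the shackle is drawn out of the case along the lock's +x, m: 0 shut, 0.015 fully open. Stiff (about 2 N, no spring), stays where it is left. It is a U of 8 mm steel bar, level, 14 mm above the underside; long leg at y = +15 mm stays in the case, short leg at y = -15 mm comes free. Shut, the bow's inside is 30 mm in front of the case's front face (x = +32 mm).
- short_leg_tip (a point): Free tip of the shackle's short leg, at the lock's y = -15 mm, 14 mm above its underside: inside the case while shut; 13 mm in front of the case's front face when fully open. Through that gap (lock's x = 32 to 45 mm) the staple comes out when the lock is lifted straight up.
- staple_eye (a point): Centre of the staple's eye, fixed on the chest, 14 mm above the lock pad: upright loop of 5 mm bar, hole along the chest's x, 16 mm wide, top inside 21 and outside 26 mm above the pad; the short leg passes through. Lock drawn back (-x): the bow meets the staple, which pulls the shackle out. Open lock then pushed forward (+x): the staple comes to lie between the leg's tip and the case.
- chest: Low grey steel chest, fixed, 250 (x) x 290 (y) x 85 mm high; origin: centre of its underside on the table; x away from the robot at yaw 0. The steel lock pad on its front deck is 88 mm above the table, level with the hasp's strap, so the lock slides over both; the padlock's x points along the chest's x. The staple stands at x = -2, y = -15 mm.
- cutter: Rotary cutter with yellow handle, 169 mm long, lying on the table to the left of the chest; origin at its underside. Leave alone.
- blades: Small packet of blades, 22 x 70 x 18 mm, lying on the chest's lid; origin at its underside. Leave alone.
- mask_roll: Roll of masking tape, about 96 mm across and 25 mm high, lying on the table to the right of the chest; origin at its underside. Leave alone.
There are look-alikes about, which are no part of the job. What is shaped like the padlock but green, orange or pink is not meant.

How it is judged:
By the outcome, as a careful person would: the job done as asked, in the order asked, and still so for the second after the job is handed in, while the arm keeps its last pose, push and grip.
It also fails if it takes over 64 s, if anything falls off the work surface, if the arm or the gripper's body presses on something with over 40 N, if the wrist force passes 120 N, or if a joint passes its speed limit or range.

### The arm

A 6-joint arm with a two-finger parallel gripper is mounted at the origin on the work surface; the furniture and walls round the work are solid. World frame = base frame: x ahead of the robot, y to its left, z up, the work surface at z = 0. Lengths are in m, angles in degrees, forces in N, time in s.
With the tool pointing down it reaches from about 0.4 to 0.825 m from the base axis. Payload 7 kg.
Tool frame: the origin (TCP) lies midway between the tips of the shut fingers; the grasp point (between the pads) lies 19 mm behind it; z points along the fingers, y is the line along which they close (so a half turn about z gives the same grasp; the last joint's range is limited). The gripper opens to 88 mm and grips with 3 to 60 N. Pads are 19 mm wide; open, the fingers measure 130 mm over their backs; the gripper's body (78 mm by 193 mm) begins 47 mm behind the grasp point.
Start: joints at [-53.852, 20.546, 0.682, 0, -70.136, -16.507], TCP at [0.227, -0.636, 0.227] pointing down, gripper open.
Joint ranges: [-176.03, 176.03], [-82.01, 121.73], [-58.28, 71.71], [-173.87, 95.51], [-174.79, -0.11], [-173.66, 173.66]. Speed limits (degrees/s): [136.94, 136.94, 172.46, 180, 180, 180].

### API

Orientations are given as [roll, pitch, yaw] about the fixed x, y, z axes, in that order (R = Rz(yaw) Ry(pitch) Rx(roll)).
In Python, from plant import ctrl gives the robot as it stands. The module is installed in compiled form; this text tells all that it offers.
- The arm moves only by the tool play_rows, never from a script. Its argument "commands" is a list that holds one entry, the list of rows, each a list of 7 numbers: the turn, a rotation vector about the tool's x, y, z in rad, then the shift along the tool's x, y, z in cm, then the finger opening in cm, from 0 to 8.76. In form: [[[ax, ay, az, x, y, z, grip], ...]]. A call has 1 to 8 rows; each row is the pose to reach, as a shift and turn from the pose commanded when the call began, along the tool's axes at that moment; what a row does not reach only later rows make up. A row lasts 1/12 s, in which the tool goes at most 41.7 mm and 7.16 degrees, less where a joint would pass 70% of its speed; a pose out of reach is approached as far as the arm can. A call with a gripper value outside its range is refused whole. The fingers move at their own pace and stop on an object; the grip force is fixed at half the most. Time passes only in rows, so rows that repeat a pose let the fingers close. It gives the time, the measured TCP pose, the force, the opening and the grip force at its end, in the units of the state.
- ctrl.get_obs(): the state, without advancing time (a new reading comes with each control period).
- ctrl.snapshot(name): name is "side" or "top" or "wrist"; returns a dict with "color" (420x560x3 uint8, red, green, blue), "camera_matrix" (3x3 intrinsics, pixels), "origin" and "rotation" of the camera in the world; the wrist camera has in their place "hand_eye" (4x4, takes a point from camera to tool coordinates, whose origin is the TCP and whose axes are the flange's). Camera axes: x right, y down, z forward; pixel columns grow to the right and rows downward; lengths in m; the calibration is good to about 2 mm. A picture is of the moment at which its call begins: read the wrist's pose just before it. There is no depth.
- ctrl.close_job(): hands the job in; it is judged then, once.
Trained networks look in a picture, given as the dict that the camera call returned (one of the last four; its "shot" number tells which), for a name from the list of things; names that differ only in an ending like _2 or _b are one class to them, and where a whole thing is asked for, a point or a joint stands for the part that bears it (a point fixed in the world has none). Each returns a list of dicts, best first, with "conf" (0 to 1); they miss things now and then, are a little off and sometimes report something else, mostly with a low value. They report only what shows in the picture. A call takes as long as a camera call. They do not tell look-alikes from the thing itself.
- ctrl.find_in(picture, name): "bbox" ([left, top, width, height] in pixels, round what is visible of it).
The state is a dict: "clock": time; "joint_pos": joint angles; "qvel": joint speeds; "tau": joint torques, N m; "tool_pos": TCP position; "orientation": TCP orientation; "force": force on the tool from outside, world axes, zero at the start; "moment": the same for the moment, N m; "opening": finger opening in m; "gripper_force": force on a finger pad.
Only numpy, scipy, OpenCV 4.12 (cv2) and the standard library are available. Lean on these libraries where they do the work, as an engineer would, in place of code of your own. Each camera call takes 0.05 s, during which the arm holds its last target. There are 200 camera calls.

## Working session

There is one attempt and no reset: what is moved stays moved. The work goes in short steps, Python scripts to look and compute and a tool call to move; the robot and the scene stay as the last step left them, time stands still between calls to the robot, and variables do not carry over. Pictures are saved under pics/ and viewed, at most 10 in all, crops included, and the job is handed in when it is done.

Besides the shell and the picture viewer there is one more tool, called after "Emit:" in YAML: its name, and indented under it one key for each argument. play_rows: Moves the arm, as the interface text tells. Its arguments: {"type":"object","properties":{"commands":{"type":"array","items":{"type":"array","items":{"type":"array","items":{"type":"number"}}}}},"required":["commands"]}

```bash
mkdir -p pics; cat > h.py <<'E'
import numpy as np, cv2
from plant import ctrl
from scipy.spatial.transform import Rotation as R
def save(s,n,crop=None,k=1):
    im=s["color"][:,:,::-1]
    if crop: im=im[crop[1]:crop[3],crop[0]:crop[2]]
    cv2.imwrite(f"pics/{n}.png",cv2.resize(im,None,fx=k,fy=k,interpolation=cv2.INTER_CUBIC))
def cam(s,o=None):
    if "origin" in s: return np.array(s["origin"]),np.array(s["rotation"])
    Rt=R.from_euler("xyz",o["orientation"],degrees=True).as_matrix(); H=np.array(s["hand_eye"])
    return np.array(o["tool_pos"])+Rt@H[:3,3],Rt@H[:3,:3]
def pt(s,uv,z,o=None):
    c,r=cam(s,o); d=r@np.linalg.inv(s["camera_matrix"])@[uv[0],uv[1],1.]
    return c+d*(z-c[2])/d[2]
def px(s,p,o=None):
    c,r=cam(s,o); q=np.array(s["camera_matrix"])@(r.T@(np.array(p)-c)); return q[:2]/q[2]
E
python3 - <<'E'
from h import *
o=ctrl.get_obs(); print(o)
ims=[]
for n in("side","top"):
    s=ctrl.snapshot(n); ims.append(s["color"][:,:,::-1]); print(n,s["origin"],np.round(s["rotation"],3).tolist())
    for k in("padlock","dial","shackle","chest"):
        print(k,[(d["bbox"],round(d["conf"],2)) for d in ctrl.find_in(s,k)])
    save(s,n)
E
```

```text
{'clock': 0.0, 'joint_pos': array([-5.38515599e+01,  2.05901814e+01,  6.34167679e-01, -2.04599553e-02,
       -7.01347685e+01, -1.65087087e+01]), 'qvel': array([-0.0168493 , -0.09185964,  0.01411805, -0.02665479, -0.01392459,
       -0.04496543]), 'tau': array([ 1.08488846e-04, -5.82706475e+01,  2.93060589e+01,  6.99741259e+00,
        6.76023628e-03, -2.32443081e-04]), 'tool_pos': array([ 0.22670776, -0.6352785 ,  0.22563875]), 'orientation': array([ 1.79907494e+02, -7.35843869e-03, -1.60367230e+02]), 'force': array([ 0.54608695, -0.58725526,  0.2155656 ]), 'moment': array([-0.00769002, -0.02488767, -0.00885456]), 'gripper_force': 0.0, 'opening': 0.0875870481060173}
side [ 0.39761773 -0.73056066  0.44352384] [-111.188, -1.138, -9.533]
padlock [([359.3, 210.3, 34.6, 23.4], 0.9), ([247.9, 190.6, 38.9, 19.4], 0.68), ([163.3, 234.1, 32.8, 26.1], 0.56), ([387.5, 251.8, 34.9, 9.0], 0.53)]
dial [([255.6, 189.1, 13.4, 16.9], 0.6), ([369.8, 215.8, 15.5, 6.5], 0.43)]
shackle [([387.8, 254.8, 13.4, 6.8], 0.5)]
chest [([221.5, 187.0, 136.3, 85.4], 0.74)]
top [0.36310672 0.1257492  1.16279395] [-169.206, 0.744, -90.834]
padlock [([322.0, 100.8, 46.9, 31.8], 0.89), ([249.9, 318.1, 45.1, 43.6], 0.71), ([221.8, 93.5, 45.6, 38.4], 0.69), ([246.7, 208.4, 31.5, 51.7], 0.67), ([254.2, 231.5, 17.8, 17.7], 0.41)]
dial [([253.4, 232.8, 22.6, 15.0], 0.81), ([229.3, 101.9, 14.6, 18.7], 0.7), ([266.9, 329.0, 20.0, 18.5], 0.64), ([342.7, 104.4, 15.4, 18.5], 0.62)]
shackle [([249.2, 340.3, 20.5, 21.1], 0.64), ([320.7, 115.7, 18.4, 19.4], 0.45), ([252.5, 205.6, 18.1, 19.1], 0.44)]
chest [([183.4, 146.1, 160.2, 140.7], 0.71)]
```

```bash
sed -i 's/np.array(s\["rotation"\])$/R.from_euler("xyz",s["rotation"],degrees=True).as_matrix()/' h.py
python3 - <<'E'
from h import *
s=ctrl.snapshot("top"); 
for uv in [(262,241)]: print(pt(s,uv,.134))
save(s,"t1",(160,70,440,280),2.8); print(s["camera_matrix"])
E
```

```text
[0.50510799 0.16488554 0.134     ]
[[528.61892469   0.         276.17961947]
 [  0.         528.61892469 213.56497281]
 [  0.           0.           1.        ]]
```

View pics/t1.png

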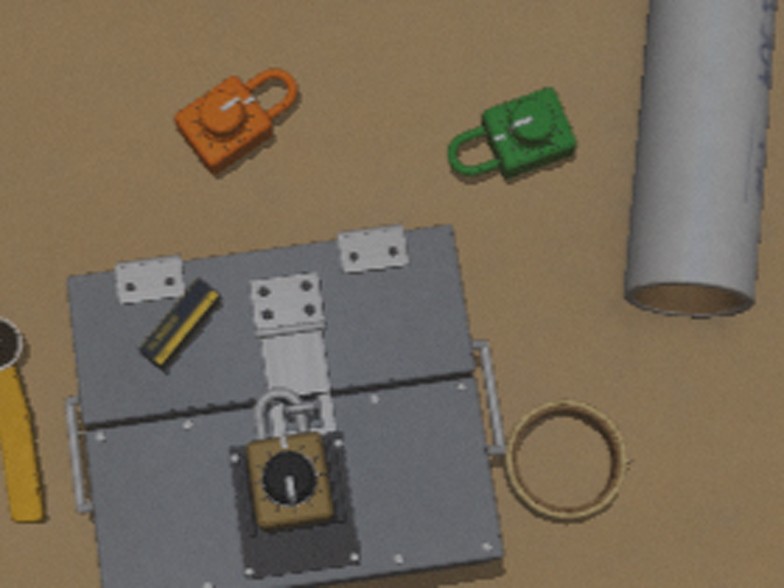

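The top view shows the brass padlock at about full-image pixel (264,241), just in front of the hasp. The chest yaw is about 7°, and the pointer faces roughly backward (≈180°). Green and orange decoys lie behind the chest. Next I bring the wrist camera over the lock.

```bash
python3 - <<'E'
from h import *
o=ctrl.get_obs(); s=ctrl.snapshot("wrist"); print(np.round(s["hand_eye"],4).tolist(), s["camera_matrix"][0][0])
Rt=R.from_euler("xyz",o["orientation"],degrees=True).as_matrix()
s=ctrl.snapshot("top"); p=pt(s,(160+290/2.8,70+478/2.8),.134); print(p)
# choose final yaws
for yaw in (-160,-90,0): 
    Rf=R.from_euler("xyz",[180,0,yaw],degrees=True).as_matrix(); H=np.array(s.get("hand_eye",np.eye(4)))
    print(yaw, Rf[:,0],Rf[:,1])
print("shift to above p z .27 (cm)", Rt.T@(np.r_[p[:2],.27]-o["tool_pos"])*100)
E
```

```text
[[-0.0004, -0.961, -0.2766, 0.0757], [1.0, -0.0002, -0.0007, -0.0003], [0.0006, -0.2766, 0.961, -0.157], [0.0, 0.0, 0.0, 1.0]] 310.85943721442345
[0.50562287 0.16179479 0.134     ]
-160 [-0.93969262 -0.34202014  0.        ] [-3.42020143e-01  9.39692621e-01  1.22464680e-16]
-90 [ 2.22044605e-16 -1.00000000e+00  0.00000000e+00] [-1.00000000e+00 -2.22044605e-16  1.22464680e-16]
0 [1. 0. 0.] [ 0.0000000e+00 -1.0000000e+00  1.2246468e-16]
shift to above p z .27 (cm) [-53.06285973  65.73798044  -4.34352995]
```

View pics/side.png

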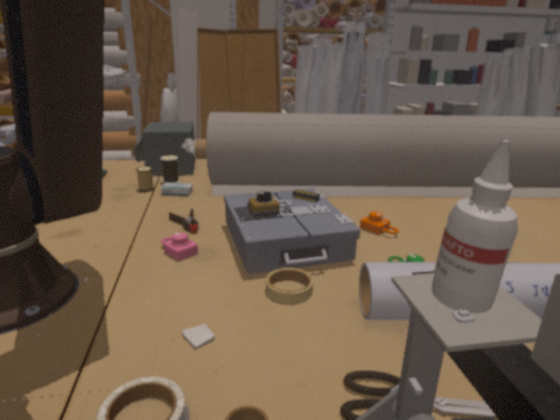

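The side view shows the black-dialled brass lock at about (263,203) on the chest. A bottle on a stand is at right, near the camera and clear of the straight path.

Emit:
play_rows:
  commands:
    - [[0,0,0,-1.1,1.4,-1,8.7],[0,0,0,-3.3,4.1,-2,8.7],[0,0,0,-5.5,6.8,-3,8.7],[0,0,0,-7.7,9.5,-4,8.7],[0,0,0,-9.9,12.2,-4.3,8.7],[0,0,0,-12.1,14.9,-4.3,8.7],[0,0,0,-14.3,17.6,-4.3,8.7],[0,0,0,-16.5,20.3,-4.3,8.7]]

```text
clock: 1.32
tool_pos: [0.3142, -0.3876, 0.2699]
orientation: [-180.0, 0.0, -160.4]
force: [1.2, -0.5, -0.3]
opening: 0.0869
gripper_force: 0.0
```

Emit:
play_rows:
  commands:
    - [[0,0,0,-2.2,2.8,0,7],[0,0,0,-4.4,5.6,0,7],[0,0,0,-6.6,8.4,0,7],[0,0,0,-9.0,11.2,0,6],[0,0,0,-11.3,14.0,0,6],[0,0,0,-13.6,16.8,0,6],[0,0,0,-15.9,19.6,0,6],[0,0,0,-18.2,22.4,0,6]]

```text
clock: 1.98
tool_pos: [0.4103, -0.1152, 0.2701]
orientation: [-180.0, 0.1, -160.3]
force: [0.6, -0.8, -0.2]
opening: 0.06
gripper_force: 0.0
```

Emit:
play_rows:
  commands:
    - [[0,0,0,-2.3,2.9,0,6],[0,0,0,-4.6,5.8,0,6],[0,0,0,-6.9,8.7,0,6],[0,0,0,-9.2,11.6,0,6],[0,0,0,-11.5,14.5,0,6],[0,0,0,-13.8,17.4,0,6],[0,0,0,-16,20.2,0,6],[0,0,0,-18.3,23.0,0,6]]

```text
clock: 2.65
tool_pos: [0.5053, 0.1631, 0.2699]
orientation: [180.0, 0.0, -160.3]
force: [0.7, -0.4, 0.5]
opening: 0.06
gripper_force: 0.0
```

```bash
python3 - <<'E'
from h import *
o=ctrl.get_obs(); s=ctrl.snapshot("wrist"); print(o["clock"],o["tool_pos"],o["orientation"],o["joint_pos"],o["force"])
for k in("padlock","dial","dial_pointer","shackle"):
    for d in ctrl.find_in(s,k):
        b=d["bbox"]; print(k,b,round(d["conf"],2),pt(s,(b[0]+b[2]/2,b[1]+b[3]/2),.134,o))
q=px(s,[.5056,.1618,.134],o); print(q); x,y=int(q[0]),int(q[1])
x=min(max(x,130),430);y=min(max(y,100),320)
save(s,"w1",(x-130,y-100,x+130,y+100),3); print(x-130,y-100)
E
```

```text
2.65 [0.50532626 0.16314177 0.26991088] [ 1.79986402e+02  4.34220255e-02 -1.60330566e+02] [ 3.90674889e+01  5.35375984e+00 -1.35019677e+01  1.68652102e-03
 -7.10987991e+01 -1.09398596e+02] [ 0.72314676 -0.41384056  0.4528527 ]
padlock [241.0, 164.2, 60.0, 90.9] 0.94 [0.51295996 0.16281493 0.134     ]
padlock [274.1, 0.3, 92.0, 50.2] 0.87 [0.34821691 0.14796293 0.134     ]
dial [254.6, 182.4, 34.5, 34.5] 0.97 [0.5031793  0.16022162 0.134     ]
dial [297.8, 0.6, 32.9, 32.7] 0.78 [0.34406926 0.14104658 0.134     ]
dial_pointer [252.2, 182.5, 37.6, 35.7] 0.96 [0.5041162  0.15967888 0.134     ]
dial_pointer [295.5, 1.0, 34.6, 30.4] 0.94 [0.34396353 0.13970937 0.134     ]
shackle [248.7, 218.6, 30.6, 34.8] 0.67 [0.54122948 0.16538487 0.134     ]
shackle [342.1, 1.3, 26.5, 25.3] 0.56 [0.33058254 0.17231218 0.134     ]
[272.54544422 202.45597244]
142 102
```

View pics/w1.png

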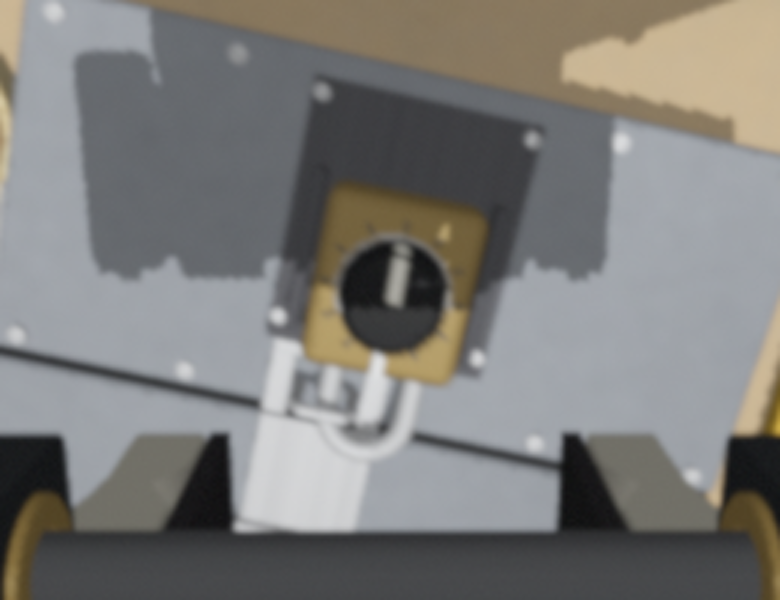

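The wrist view shows the dial centre at crop (394,293) and the pointer tip at (401,247), facing away from the shackle. The pad edge runs from (320,80) to (270,320). I'll compute the angles from these.

```bash
python3 - <<'E'
from h import *
o=ctrl.get_obs(); s=ctrl.snapshot("wrist"); f=lambda u,v,z:pt(s,(142+u/3,102+v/3),z,o)
def ang(a,b): d=b-a; return np.degrees(np.arctan2(d[1],d[0]))
print("pad",ang(f(322,91,.088),f(278,316,.088)),ang(f(532,139,.088),f(477,358,.088)),"lid",ang(f(0,349,.085),f(560,466,.085))-90)
print("pointer",ang(f(394,293,.134),f(401,247,.134)),ang(f(390,305,.134),f(401,247,.134)))
print("dial c",f(394,293,.134))
im=s["color"][150:240,200:330].astype(int); 
c=f(394,293,.134); Rt=R.from_euler("xyz",o["orientation"],degrees=True).as_matrix()
print("shift cm",Rt.T@(np.r_[c[:2],.119]-o["tool_pos"])*100)
print("top cam",px(ctrl.snapshot("top"),c))
E
```

```text
pad 7.084047093531365 7.543362284566983 lid 7.021531576279017
pointer -168.75551154442175 -170.81366096521944
dial c [0.50197319 0.15942172 0.134     ]
shift cm [ 0.3226368  -0.06156547 15.03112267]
top cam [264.79951307 242.54007359]
```

Emit:
play_rows:
  commands:
    - [[0,0,0,0.1,0,1.5,6],[0,0,0,0.2,-0.05,4,6],[0,0,0,0.2,-0.05,6.5,6],[0,0,0,0.2,-0.05,9,6],[0,0,0,0.2,-0.05,10,6],[0,0,0,0.2,-0.05,10,6],[0,0,0,0.2,-0.05,10,6]]

```text
clock: 3.58
tool_pos: [0.5038, 0.1595, 0.1704]
orientation: [-180.0, 0.0, -160.4]
force: [0.1, 0.2, 0.5]
opening: 0.0599
gripper_force: 0.0
```

```bash
python3 - <<'E'
from h import *
o=ctrl.get_obs(); print(o["tool_pos"],o["orientation"])
s=ctrl.snapshot("top"); t=px(s,np.array([.5035,.160,.134])); 
w=ctrl.snapshot("wrist"); print(o["tool_pos"]-ctrl.get_obs()["tool_pos"])
for k in("dial","dial_pointer"):
    for d in ctrl.find_in(w,k)[:1]:
        b=d["bbox"]; print(k,np.round(b,1),d["conf"],pt(w,(b[0]+b[2]/2,b[1]+b[3]/2),.134,o))
print("proj",px(w,[.5035,.160,.134],o))
save(w,"w2",None,1.4)
E
```

```text
[0.50381795 0.15954493 0.17038495] [-1.79976122e+02  2.03272456e-02 -1.60386569e+02]
[-0.00061715 -0.00075478 -0.00094113]
dial [251.4 211.4  49.8  53.8] 0.91 [0.50207866 0.16043116 0.134     ]
dial_pointer [246.1 208.1  54.   56.2] 0.81 [0.50139219 0.15793165 0.134     ]
proj [274.96811008 239.98180738]
```

View pics/w2.png

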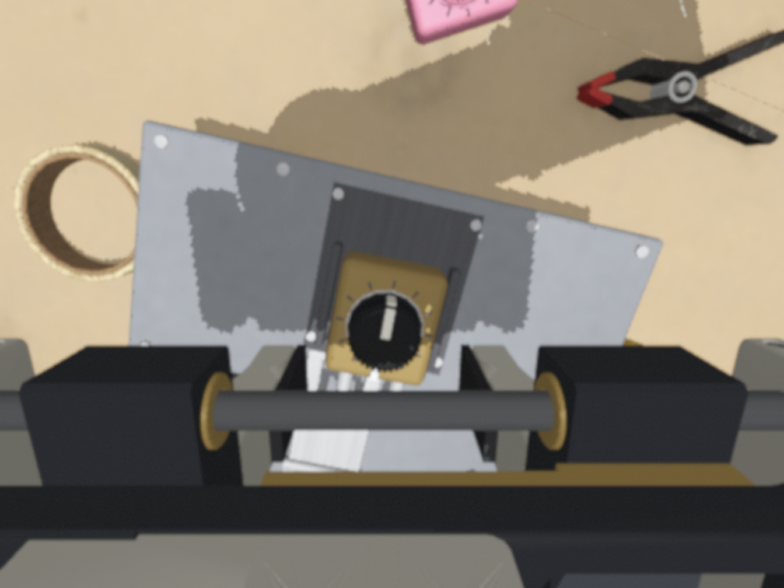

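The wrist view shows the dial at about (385,330), centred between the fingers, with its pointer facing back. I'm descending and gripping.

Emit:
play_rows:
  commands:
    - [[0,0,0,0.1,0.05,2,6],[0,0,0,0.1,0.05,4,6],[0,0,0,0.1,0.05,5.1,6],[0,0,0,0.1,0.05,5.1,6],[0,0,0,0.1,0.05,5.1,3],[0,0,0,0.1,0.05,5.1,3],[0,0,0,0.1,0.05,5.1,3],[0,0,0,0.1,0.05,5.1,3]]

```text
clock: 4.45
tool_pos: [0.5029, 0.1605, 0.1196]
orientation: [180.0, 0.1, -160.4]
force: [0.0, 0.1, -0.2]
opening: 0.0387
gripper_force: 0.0
```

Emit:
play_rows:
  commands:
    - [[0,0,0,0,0,0,3],[0,0,0,0,0,0,3],[0,0,0,0,0,0,3]]

```text
clock: 4.7
tool_pos: [0.5028, 0.1605, 0.1194]
orientation: [180.0, 0.1, -160.3]
force: [-1.6, -0.4, 6.0]
opening: 0.0352
gripper_force: 30.0
```

Emit:
play_rows:
  commands:
    - [[0,0,-0.1,0,0,0,3],[0,0,-0.2,0,0,0,3],[0,0,-0.3,0,0,0,3],[0,0,-0.4,0,0,0,3],[0,0,-0.524,0,0,0,3],[0,0,-0.524,0,0,0,3],[0,0,-0.524,0,0,0,3]]

```text
clock: 5.28
tool_pos: [0.5031, 0.1595, 0.1194]
orientation: [-179.9, 0.0, -130.3]
force: [0.7, -3.5, 5.4]
opening: 0.0353
gripper_force: 30.0
```

```bash
python3 - <<'E'
from h import *
o=ctrl.get_obs(); print(o["moment"],o["force"],o["orientation"],o["opening"],o["joint_pos"][5])
E
```

```text
[-1.65995647e+00 -5.69363056e-01  8.60267162e-04] [ 0.65167823 -3.47154583  5.43890172] [-1.79913485e+02  1.32599854e-02 -1.30274954e+02] 0.03534577352752269 -79.30774118808499
```

Forces are small, so I continue with the remaining five clicks.

Emit:
play_rows:
  commands:
    - [[0,0,-0.1,0,0,0,3],[0,0,-0.2,0,0,0,3],[0,0,-0.3,0,0,0,3],[0,0,-0.4,0,0,0,3],[0,0,-0.524,0,0,0,3],[0,0,-0.524,0,0,0,3],[0,0,-0.524,0,0,0,3]]

```text
clock: 5.87
tool_pos: [0.5043, 0.1593, 0.1197]
orientation: [-179.8, -0.0, -100.2]
force: [6.7, -7.5, 3.9]
opening: 0.0349
gripper_force: 30.0
```

Emit:
play_rows:
  commands:
    - [[0,0,-0.1,0,0,0,3],[0,0,-0.2,0,0,0,3],[0,0,-0.3,0,0,0,3],[0,0,-0.4,0,0,0,3],[0,0,-0.524,0,0,0,3],[0,0,-0.524,0,0,0,3],[0,0,-0.524,0,0,0,3]]

```text
clock: 6.45
tool_pos: [0.5048, 0.1595, 0.12]
orientation: [-179.8, -0.1, -70.2]
force: [8.6, -8.2, 2.6]
opening: 0.0352
gripper_force: 30.0
```

Emit:
play_rows:
  commands:
    - [[0,0,-0.1,0,0,0,3],[0,0,-0.2,0,0,0,3],[0,0,-0.3,0,0,0,3],[0,0,-0.4,0,0,0,3],[0,0,-0.524,0,0,0,3],[0,0,-0.524,0,0,0,3],[0,0,-0.524,0,0,0,3]]

```text
clock: 7.03
tool_pos: [0.5045, 0.16, 0.1197]
orientation: [-179.9, -0.2, -40.2]
force: [7.2, -5.0, 2.6]
opening: 0.0353
gripper_force: 30.0
```

Emit:
play_rows:
  commands:
    - [[0,0,-0.1,0,0,0,3],[0,0,-0.2,0,0,0,3],[0,0,-0.3,0,0,0,3],[0,0,-0.4,0,0,0,3],[0,0,-0.524,0,0,0,3],[0,0,-0.524,0,0,0,3],[0,0,-0.524,0,0,0,3]]

```text
clock: 7.62
tool_pos: [0.504, 0.1611, 0.1195]
orientation: [-179.9, -0.2, -10.4]
force: [5.5, 1.1, 2.0]
opening: 0.0352
gripper_force: 30.0
```

Emit:
play_rows:
  commands:
    - [[0,0,-0.1,0,0,0,3],[0,0,-0.2,0,0,0,3],[0,0,-0.3,0,0,0,3],[0,0,-0.4,0,0,0,3],[0,0,-0.524,0,0,0,3],[0,0,-0.524,0,0,0,3],[0,0,-0.524,0,0,0,3]]

```text
clock: 8.2
tool_pos: [0.5032, 0.1614, 0.1195]
orientation: [-179.9, -0.2, 19.6]
force: [1.7, 4.4, 4.4]
opening: 0.0351
gripper_force: 30.0
```

Emit:
play_rows:
  commands:
    - [[0,0,0,0,0,0,6],[0,0,0,0,0,0,6],[0,0,0,0,0,-3,6],[0,0,0,0,0,-6,6],[0,0,0,0,0,-9,6],[0,0,0,0,0,-10,6],[0,0,0,0,0,-10,6]]

```text
clock: 8.78
tool_pos: [0.5031, 0.1605, 0.2212]
orientation: [-180.0, -0.2, 19.7]
force: [-0.4, -0.0, -0.8]
opening: 0.06
gripper_force: 0.0
```

```bash
python3 - <<'E'
from h import *
o=ctrl.get_obs(); print(o["clock"],o["tool_pos"],o["orientation"])
w=ctrl.snapshot("wrist"); q=px(w,[.503,.160,.134],o)
for d in ctrl.find_in(w,"dial")[:2]:
    b=d["bbox"]; print(np.round(b,1),d["conf"],pt(w,(b[0]+b[2]/2,b[1]+b[3]/2),.134,o))
x,y=int(q[0]),int(q[1]); y=min(max(y,75),345); print(x-100,y-75,q)
save(w,"w3",(x-100,y-75,x+100,y+75),4)
E
```

```text
8.7833 [0.50310481 0.16047022 0.2211679 ] [-179.95265345   -0.20634458   19.66048121]
[252.3 196.3  42.5  43. ] 0.91 [0.50134651 0.15930928 0.134     ]
[230.4 319.3  26.1  16.9] 0.81 [0.39300232 0.14987342 0.134     ]
173 140 [273.43477078 215.71562903]
```

View pics/w3.png

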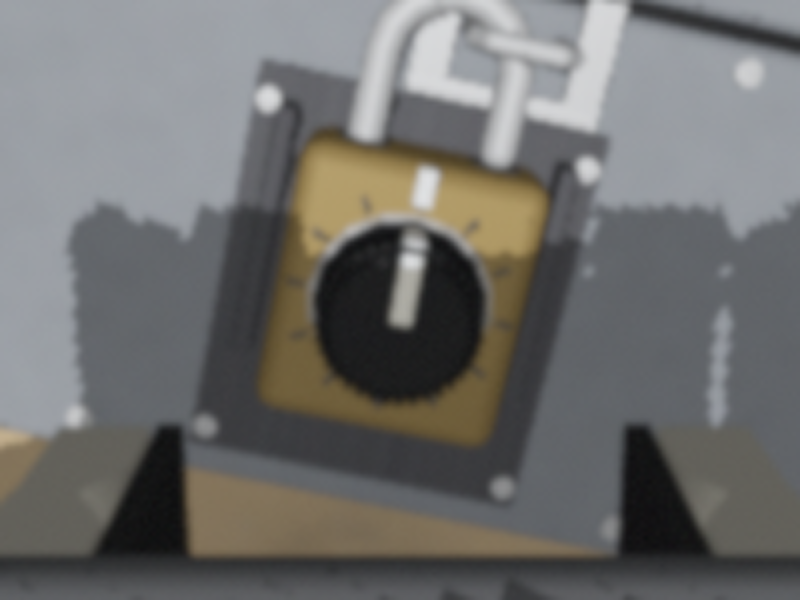

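The pointer tip at (416,240) is aligned with the long white mark at (427,187). The shackle is shut and passes through the staple at (520,45). I align the tool yaw with the chest and regrip.

Emit:
play_rows:
  commands:
    - [[0,0,0.11,0,0,0,6],[0,0,0.217,0,0,2,6],[0,0,0.217,0,0,5,6],[0,0,0.217,0,0,8,6],[0,0,0.217,0,0,10.2,6],[0,0,0.217,0,0,10.2,6],[0,0,0.217,0,0,10.2,3],[0,0,0.217,0,0,10.2,3]]

```text
clock: 9.55
tool_pos: [0.5024, 0.1602, 0.1167]
orientation: [180.0, 0.0, 7.3]
force: [-0.0, -0.2, 0.6]
opening: 0.0516
gripper_force: 0.0
```

Emit:
play_rows:
  commands:
    - [[0,0,0,0,0,0,3],[0,0,0,0,0,0,3],[0,0,0,0,0,0,3],[0,0,0,0,0,0,3]]

```text
clock: 9.88
tool_pos: [0.503, 0.1603, 0.1179]
orientation: [-180.0, -0.1, 7.4]
force: [0.0, -0.7, 6.0]
opening: 0.0354
gripper_force: 30.0
```

Emit:
play_rows:
  commands:
    - [[0,0,0,-0.2,0,0,3],[0,0,0,-0.4,0,0,3],[0,0,0,-0.6,0,0,3],[0,0,0,-0.8,0,0,3],[0,0,0,-1.0,0,0,3],[0,0,0,-1.2,0,0,3],[0,0,0,-1.2,0,0,3]]

```text
clock: 10.47
tool_pos: [0.4921, 0.1597, 0.1179]
orientation: [-179.9, -0.2, 7.4]
force: [4.4, 0.9, 5.1]
opening: 0.0354
gripper_force: 30.0
```

Emit:
play_rows:
  commands:
    - [[0,0,0,-0.2,0,0,3],[0,0,0,-0.4,0,0,3],[0,0,0,-0.6,0,0,3],[0,0,0,-0.8,0,0,3],[0,0,0,-0.8,0,0,3]]

```text
clock: 10.88
tool_pos: [0.4873, 0.16, 0.1182]
orientation: [-179.8, -0.6, 7.4]
force: [19.2, 0.4, -6.6]
opening: 0.0357
gripper_force: 30.0
```

Emit:
play_rows:
  commands:
    - [[0,0,0,-0.2,0,0,3],[0,0,0,-0.4,0,0,3],[0,0,0,-0.4,0,0,3]]

```text
clock: 11.13
tool_pos: [0.4866, 0.161, 0.1191]
orientation: [-179.7, -0.9, 7.5]
force: [31.1, 1.1, -13.6]
opening: 0.0352
gripper_force: 30.0
```

Something stopped the lock after about 16 mm. I relax the pull, release and look.

Emit:
play_rows:
  commands:
    - [[0,0,0,0.4,0,0,3],[0,0,0,0.7,0,0,3],[0,0,0,0.7,0,0,3],[0,0,0,0.7,0,0,6],[0,0,0,0.7,0,0,6],[0,0,0,0.7,0,-3,6],[0,0,0,0.7,0,-6,6],[0,0,0,0.7,0,-9,6]]

```text
clock: 11.8
tool_pos: [0.4839, 0.1571, 0.2066]
orientation: [179.9, 0.2, 7.3]
force: [-0.1, 0.9, -1.4]
opening: 0.0587
gripper_force: 0.0
```

Emit:
play_rows:
  commands:
    - [[0,0,0,0,0,-1,6],[0,0,0,0,0,-1,6]]

```text
clock: 11.97
tool_pos: [0.486, 0.1584, 0.2191]
orientation: [-179.9, -0.2, 7.4]
force: [0.6, 0.0, -0.7]
opening: 0.0595
gripper_force: 0.0
```

```bash
python3 - <<'E'
from h import *
o=ctrl.get_obs(); print(o["clock"],o["tool_pos"],o["orientation"])
w=ctrl.snapshot("wrist"); q=px(w,[.51,.163,.12],o)
x,y=int(q[0]),int(q[1]); y=min(max(y,75),345); print(x-100,y-75,q)
save(w,"w4",(x-100,y-75,x+100,y+75),4)
E
```

```text
11.9667 [0.48598746 0.15843254 0.21906327] [-1.79893381e+02 -1.77762840e-01  7.35445561e+00]
171 108 [271.05469328 183.4767951 ]
```

View pics/w4.png

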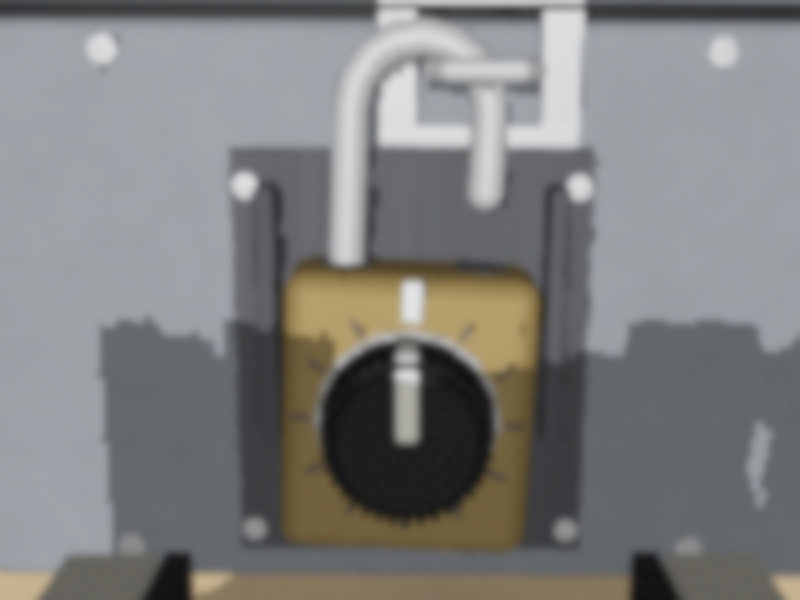

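The lock is open: the short leg's tip at (487,208) is well clear of the case front (y≈265). The staple bar at (482,72) touches the bow's inside. Next I measure the forward push.

```bash
python3 - <<'E'
from h import *
o=ctrl.get_obs(); w=ctrl.snapshot("wrist"); f=lambda u,v,z:pt(w,(171+u/4,108+v/4),z,o)
ex=np.array([np.cos(np.radians(7.2)),np.sin(np.radians(7.2)),0]); ey=np.array([-ex[1],ex[0],0]); t=o["tool_pos"]
for n,u,v,z in [("staple bar",482,72,.112),("front edge",412,268,.115),("rear edge",405,546,.115),("tip",487,208,.102),("pointer tip",407,345,.134),("dial side front",407,338,.125),("dial rear bot",407,522,.125),("bow in",420,58,.102)]:
    p=f(u,v,z)-t; print(n,np.round([p@ex*1e3,p@ey*1e3],1))
E
```

```text
staple bar [ 70.5 -15.1]
front edge [30.8 -1. ]
rear edge [-31.8   0.4]
tip [ 41.8 -17.3]
pointer tip [18.6 -0. ]
dial side front [18. -0.]
dial rear bot [-22.2  -0.1]
bow in [73.2 -2.6]
```

```bash
python3 - <<'E'
from h import *
w=ctrl.snapshot("wrist"); ex=np.array([np.cos(np.radians(7.2)),np.sin(np.radians(7.2)),0]); ey=np.array([-ex[1],ex[0],0])
o={"tool_pos":np.array([.5031,.1605,.2212]),"orientation":[-179.95,-.2,19.66]}
f=lambda u,v,z:pt(w,(173+u/4,140+v/4),z,o); t=o["tool_pos"]
for n,u,v,z in [("staple bar",525,48,.112),("front edge L",340,132,.115),("front edge R",520,180,.115),("rear L",275,408,.115),("rear R",480,446,.115),("bow in?",455,14,.102),("mark inner",425,208,.116),("mark outer",429,167,.116),("tip ptr",416,240,.134)]:
    p=f(u,v,z)-t; print(n,np.round([p@ex*1e3,p@ey*1e3],1))
print("staple now/then world: then",f(525,48,.112))
o2=ctrl.get_obs(); print("now",pt(w,(171+482/4,108+72/4),.112,o2))
c=ctrl.snapshot("top"); save(c,"t2",(220,190,300,250),8)
E
```

```text
staple bar [ 54.1 -15.4]
front edge L [28.7 19.1]
front edge R [ 26.9 -20.8]
rear L [-36.   20.8]
rear R [-35.1 -26.7]
bow in? [57.2  0.1]
mark inner [16.7 -2.1]
mark outer [25.6 -1. ]
tip ptr [13.6 -0.6]
staple now/then world: then [0.55868008 0.15201781 0.112     ]
now [0.55588312 0.15122096 0.112     ]
```

View pics/t2.png

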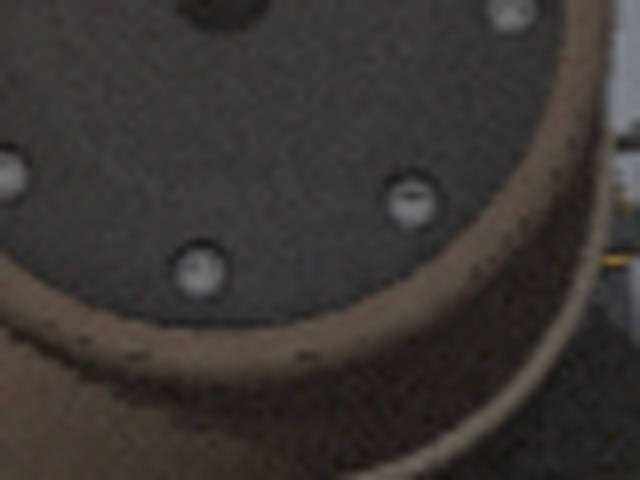

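The arm hides the lock in this top picture. My measurements suggest the shackle is only about 12–13 mm out, because the pads slid on the dial. I regrip with the fingers in front of and behind the dial (turned 90°), so they can't slide, and draw once more.

Emit:
play_rows:
  commands:
    - [[0,0,0.12,0,0,0,6.5],[0,0,0.24,0,0,0,6.5],[0,0,0.36,0,0,0,6.5],[0,0,0.48,0,0,0,6.5],[0,0,0.6,0,0,0,6.5],[0,0,0.72,0,0,0,6.5],[0,0,0.8,0,0,0,6.5]]

```text
clock: 12.75
tool_pos: [0.4847, 0.1575, 0.2149]
orientation: [179.8, 0.1, -38.9]
force: [1.1, -1.2, 0.5]
opening: 0.0653
gripper_force: 0.0
```

Emit:
play_rows:
  commands:
    - [[0,0,0.12,0,0,0,6.5],[0,0,0.24,0,0,0,6.5],[0,0,0.36,0,0,0,6.5],[0,0,0.48,0,0,0,6.5],[0,0,0.6,0,0,0,6.5],[0,0,0.72,0,0,0,6.5],[0,0,0.77,0,0,0,6.5],[0,0,0.77,0,0,0,6.5]]

```text
clock: 13.42
tool_pos: [0.4847, 0.1575, 0.215]
orientation: [179.8, -0.1, -82.8]
force: [-0.4, 0.7, -0.2]
opening: 0.0649
gripper_force: 0.0
```

Emit:
play_rows:
  commands:
    - [[0,0,0,0,0,3,6.5],[0,0,0,0,0,6,6.5],[0,0,0,0,0,9,6.5],[0,0,0,0,0,9.9,6.5],[0,0,0,0,0,9.9,6.5],[0,0,0,0,0,9.9,6.5]]

```text
clock: 13.92
tool_pos: [0.4851, 0.1577, 0.1171]
orientation: [179.9, -0.1, -82.5]
force: [0.2, 1.0, 1.1]
opening: 0.0648
gripper_force: 0.0
```

Emit:
play_rows:
  commands:
    - [[0,0,0,0,0,0,3],[0,0,0,0,0,0,3],[0,0,0,0,0,0,3],[0,0,0,0,0,0,3],[0,0,0,0,0,0,3],[0,0,0,0,0,0,3],[0,0,0,0,0,0,3]]

```text
clock: 14.5
tool_pos: [0.4854, 0.158, 0.1179]
orientation: [180.0, 0.0, -82.6]
force: [-2.5, 0.2, 3.9]
opening: 0.0354
gripper_force: 30.0
```

Emit:
play_rows:
  commands:
    - [[0,0,0,0,0.1,0,3],[0,0,0,0,0.2,0,3],[0,0,0,0,0.3,0,3],[0,0,0,0,0.3,0,3],[0,0,0,0,0.3,0,3]]

```text
clock: 14.92
tool_pos: [0.4841, 0.1583, 0.118]
orientation: [-179.8, 0.0, -82.6]
force: [6.6, -0.3, -2.0]
opening: 0.0352
gripper_force: 30.0
```

Emit:
play_rows:
  commands:
    - [[0,0,0,0,0.1,0,3],[0,0,0,0,0.2,0,3],[0,0,0,0,0.3,0,3],[0,0,0,0,0.3,0,3],[0,0,0,0,0.3,0,3]]

```text
clock: 15.33
tool_pos: [0.4835, 0.1591, 0.1183]
orientation: [-179.6, 0.1, -82.5]
force: [17.0, 0.0, -10.6]
opening: 0.035
gripper_force: 30.0
```

Emit:
play_rows:
  commands:
    - [[0,0,0,0,0.15,0,3],[0,0,0,0,0.3,0,3],[0,0,0,0,0.3,0,3],[0,0,0,0,0.3,0,3]]

```text
clock: 15.67
tool_pos: [0.483, 0.1595, 0.119]
orientation: [-179.3, 0.2, -82.5]
force: [27.0, -1.9, -14.2]
opening: 0.035
gripper_force: 30.0
```

It holds at a hard stop, so the shackle is fully out. I push forward about 36 mm from the stop.

Emit:
play_rows:
  commands:
    - [[0,0,0,0,-0.6,0,3],[0,0,0,0,-1.3,0,3],[0,0,0,0,-2.0,0,3],[0,0,0,0,-2.7,0,3],[0,0,0,0,-3.4,0,3],[0,0,0,0,-3.9,0,3],[0,0,0,0,-4.3,0,3],[0,0,0,0,-4.3,0,3]]

```text
clock: 16.33
tool_pos: [0.5186, 0.1618, 0.1178]
orientation: [179.9, -0.1, -82.6]
force: [-3.9, -0.7, 8.2]
opening: 0.0355
gripper_force: 30.0
```

Emit:
play_rows:
  commands:
    - [[0,0,0,0,0,0,3],[0,0,0,0,0,0,3]]

```text
clock: 16.5
tool_pos: [0.5185, 0.1618, 0.1178]
orientation: [179.9, -0.1, -82.6]
force: [-3.2, -2.4, 7.2]
opening: 0.0355
gripper_force: 30.0
```

```bash
python3 - <<'E'
from h import *
o=ctrl.get_obs(); print(o["tool_pos"],o["force"],o["orientation"])
w=ctrl.snapshot("side"); q=px(w,[.55,.16,.11]); print(q)
t=ctrl.snapshot("top"); q2=px(t,[.55,.16,.11]); print(q2)
a=cv2.resize(w["color"][165:235,220:320,::-1],None,fx=4,fy=4); b=cv2.resize(t["color"][175:245,215:315,::-1],None,fx=4,fy=4)
cv2.imwrite("pics/st.png",np.hstack([a,b]))
E
```

```text
[0.51852483 0.16176403 0.11784609] [-3.21494236 -2.42778137  7.18463989] [ 1.79916492e+02 -5.11377935e-02 -8.26102981e+01]
[281.6524     202.22578672]
[264.66900306 220.56793216]
```

View pics/st.png

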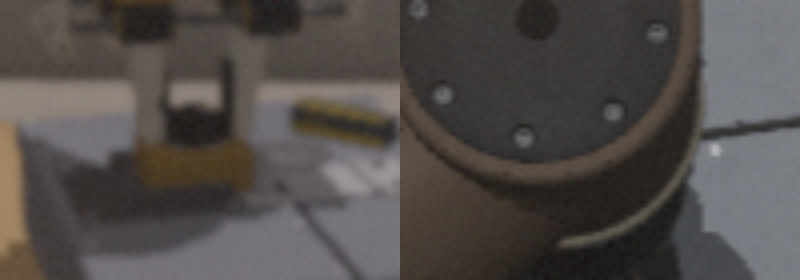

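Side view: the lock case at (195,165) is gripped by the dial and flat on the pad. The staple is hidden, but my numbers put it at lock x ≈ 37–38 mm, mid-gap. I lift slowly and watch the force.

Emit:
play_rows:
  commands:
    - [[0,0,0,0,0,-0.2,3],[0,0,0,0,0,-0.5,3],[0,0,0,0,0,-0.8,3],[0,0,0,0,0,-1.0,3],[0,0,0,0,0,-1.0,3]]

```text
clock: 17.02
tool_pos: [0.5193, 0.1625, 0.1278]
orientation: [-180.0, 0.0, -82.6]
force: [0.8, 0.6, -4.6]
opening: 0.0353
gripper_force: 30.0
```

Only the lock's weight shows, so I keep lifting.

Emit:
play_rows:
  commands:
    - [[0,0,0,0,0,-0.6,3],[0,0,0,0,0,-1.2,3],[0,0,0,0,0,-2.2,3],[0,0,0,0,0,-3.6,3],[0,0,0,0,0,-5.2,3],[0,0,0,0,0,-7,3],[0,0,0,0,0,-8.6,3],[0,0,0,0,0,-9,3]]

```text
clock: 17.68
tool_pos: [0.5207, 0.163, 0.2214]
orientation: [-179.7, 0.1, -82.6]
force: [0.9, 0.8, -4.2]
opening: 0.0351
gripper_force: 30.0
```

Emit:
play_rows:
  commands:
    - [[0,0,0,0,0,0,3],[0,0,0,0,0,0,3],[0,0,0,0,0,0,3],[0,0,0,0,0,0,3],[0,0,0,0,0,0,3],[0,0,0,0,0,0,3]]

```text
clock: 18.18
tool_pos: [0.519, 0.1622, 0.2169]
orientation: [179.9, -0.0, -82.6]
force: [0.1, -1.0, -4.5]
opening: 0.0347
gripper_force: 30.0
```

```bash
python3 - <<'E'
from h import *
o=ctrl.get_obs(); print(o["clock"],o["tool_pos"],o["force"],np.abs(o["qvel"]).max(),o["orientation"])
w=ctrl.snapshot("side"); q=px(w,[.53,.16,.2]); x,y=map(int,q)
save(w,"s2",(x-80,y-60,x+80,y+60),5)
E
```

```text
18.1833 [0.51899558 0.16224569 0.21690116] [ 0.07436162 -1.03441635 -4.51370536] 0.19876661329129044 [ 1.79938359e+02 -3.20625112e-02 -8.26126448e+01]
```

View pics/s2.png

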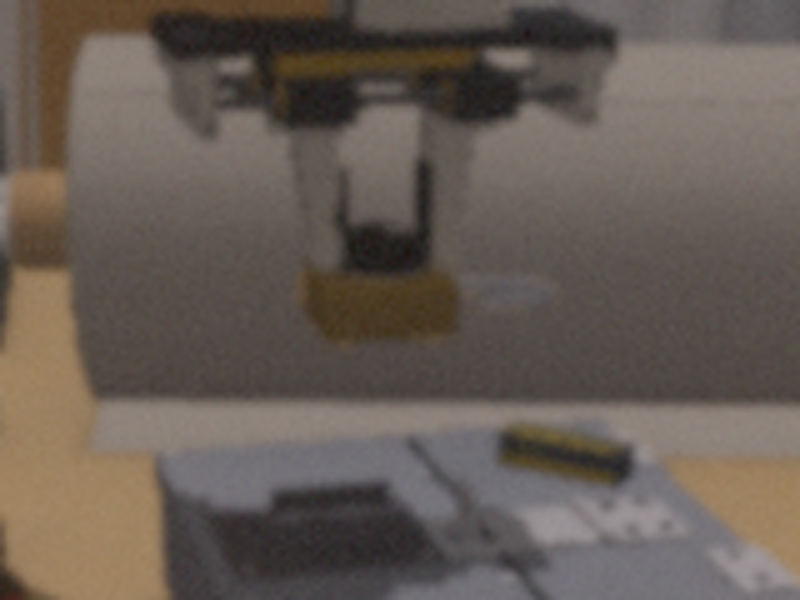

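The open padlock hangs level from the gripper with the case at (380,300). The staple below is free and the blade packet at (565,452) is undisturbed.

```bash
python3 -c "
from plant import ctrl
print(ctrl.close_job())"
```

```text
the job is handed in; nothing more can be done
None
```

The dial was turned to the mark, the padlock was drawn open against its stop and unhooked, and the job is handed in with it held level, dial up and still, about 10 cm above the lock pad at 18 s.

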